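Close and lock the tomato slicer for the night

TASK

Put the tomato slicer away for the night: its pusher is stuck in the parking catch, so push the pusher carriage by its handle until it breaks free and run it gently through the blades up against its stop, without ramming it. Then press the black lock knob behind the handle fully down, gently, so that the pusher stays locked there. Keep off the blades and leave the other things on the table alone.

Things in the scene. Friction and masses are not known exactly. Their poses are not given: they have to be found in the camera images.
- slicer: countertop tomato slicer of bare aluminium, fixed to the table: 424 x 160 mm, two end castings 88 mm high joined by two steel guide rods, an upright blade frame 156 mm high near one end. Origin: under its middle, on the table top. x points along the rods, the way the pusher slides to close (blade frame at x = +131 mm); z up.
- carriage: pusher carriage on the rods, a plate 160 mm long (along x), 136 wide, top 80 mm above the table, with handle, lock knob and slotted white pusher head that passes between the blades. Origin: below the handle's axis at table level; axes as the slicer's. Starts at the end away from the blades, stuck: it drags, needs up to 10 to 18 N, breaks free after 15 to 35 mm; then about 3 N.
- channel: closed aluminium channel, 396 x 48 mm, top 52 mm above the table, between the rods under the carriage. Hides, as part of it, the bar with lock hole and hard rubber end stop, which halts the carriage 80 to 145 mm from its start: where exactly differs each time and can only be felt. Made for loads below 20 N. Origin and axes are the slicer's.
- blades: blade cassette in the blade frame: seven thin level steel blades 86 to 134 mm above the table, 140 mm wide, under a top bar 156 mm high. Sharp: not to be touched. Origin: below the middle of the blades, at table level.
- handle_grip (a point): middle of the upright round black handle on the carriage: 26 mm in diameter, standing from 83 to 135 mm above the table; this point is on its axis, 109 mm above the table. 69 mm ahead of its axis (towards the blades) is the pusher's back plate, 145 mm high; 58 mm behind its axis is the lock knob.
- knob_top (a point): middle of the top of the black mushroom lock knob on the carriage, 30 mm in diameter, 115 mm above the table while up. Pressed straight down it slides 12 mm against about 5 N of friction and stays where it is left. Only with the carriage at its stop (within about 2 mm) does its pin find the lock hole; elsewhere the pin meets steel after about 2 mm.
- lock (a joint): travel of the lock knob in m: 0 is up (unlocked), 0.012 is fully down (locked).
- small_dish: small melamine dish, 90 mm across, 20 mm high, with a topping; a bystander. Origin: under its middle.
- spoon: steel spoon, 188 mm long; a bystander. Origin: under its middle.
- cup: white plastic cup with a yellow handle, 85 mm high; a bystander. Origin: under its middle.
- pepper: glass spice jar with a green cap, 46 mm across, 106 mm high; a bystander. Origin: under its middle.
- fork: steel fork, 193 mm long, lying on the plastic cutting board; a bystander. Origin: under its middle.
- timer: white dial timer with a blue knob, 72 mm across, 37 mm high; a bystander. Origin: under its middle.

How it is judged:
On the way:
1. the carriage has broken free and come at least 60 mm along its rods (distance of carriage from where it was at the start of the episode above 0.06 m), for 0.1 s.
At the end, for the whole second after the job is handed in: The carriage stands at rest at its stop (at least 75 mm from its start) and the lock knob is down by more than 9.5 mm of its 12 mm, its pin in the hidden hole (value of joint lock above 0.0095 m and distance of carriage from where it was at the start of the episode above 0.075 m and linear speed of carriage below 0.005 m/s); the robot touches nothing.
It fails at once if the stop or the lock bar in the channel is loaded by the carriage or its lock pin with more than 20 N (contact force between channel and carriage above 20 N).
It fails at once if the robot touches the blades (contact force between the arm and blades above 0.5 N).
It fails at once if a bystander is moved by more than 25 mm (distance of any of small_dish, spoon, cup, pepper, fork, timer from where it was at the start of the episode above 0.025 m).
It also fails if it takes over 48 s, if anything falls off the work surface, if the arm or the gripper's body presses on something with over 40 N, if the wrist force passes 120 N, or if a joint passes its speed limit or range.

ROBOT

A 6-joint arm with a two-finger parallel gripper is mounted at the origin on a cart in front of the work surface, level with it; the furniture and walls round the work are solid. World frame = base frame: x ahead of the robot, y to its left, z up, the work surface at z = 0. Lengths are in m, angles in rad, forces in N, time in s.
With the tool pointing down it reaches from about 0.275 to 0.85 m from the base axis. Payload 5.2 kg.
Tool frame: the origin (TCP) lies between the finger pads; the fingertips stand 19 mm ahead of it and the grasp point (between the pads) is the TCP; z points along the fingers, y is the direction in which the jaws open and shut (so a half turn about z gives the same grasp; the last joint's range is limited). The gripper opens to 85 mm and grips with 20 to 120 N. Pads are 22 mm wide; open, the fingers measure 114 mm over their backs; the gripper's body (76 mm by 85 mm) begins 54 mm behind the grasp point. The pads swing forward as they close: fully open they stand 13 mm farther back than shut.
Start: joints at [-1.49, 0.259, 1.535, -0, 1.348, -0.203], TCP at [0.154, -0.528, 0.25] pointing down, gripper open.
Joint ranges: [-3.14, 3.14], [-0.91, 2.08], [0.19, 2.58], [-1.22, 4.36], [0.22, 2.71], [-3.12, 3.12]. Speed limits (rad/s): [2.57, 2.57, 3.14, 3.14, 3.14, 3.14].

INTERFACE

Orientations are given as a 3x3 rotation matrix whose columns are the frame's x, y, z axes.
In Python, from workcell import ctrl gives the robot as it stands.
- The arm moves only by the tool play_rows, never from a script. Its argument "targets" is a list of rows, each a list of 5 numbers: the shift along the tool's x, y, z in m, then the turn about the tool's z in rad, then the opening, from -1 (shut) to 1 (fully open), so that 0 is half open. A call has 1 to 12 rows; each row shifts and turns the commanded pose from where the row before left it, along the tool's axes as they then stand; what a row does not reach is not made up. A row lasts 1/10 s, in which the tool goes at most 50 mm and 8.59 degrees, less where a joint would pass 70% of its speed; a pose out of reach is approached as far as the arm can. A call is refused whole if a number of a shift passes 0.05 or a number of a turn 0.15, either way. A call with a gripper value outside its range is refused whole. The fingers move at their own pace and stop on an object; "force" is the grip in N (left out, the last holds). Time passes only in rows, so rows that do not move let the fingers close. It gives the time, the measured TCP pose, the force and the opening at its end, in the units of the state.
- ctrl.sense(): the state, without advancing time (a new reading comes with each control period).
- ctrl.get_image(name): name is "scene" or "top"; returns a dict with "pixels" (384x512x3 uint8, red, green, blue), "mtx" (3x3 intrinsics, pixels), "R" (3x3) and "t" (3): a world point X has camera coordinates R X + t. Camera axes: x right, y down, z forward; pixel columns grow to the right and rows downward; lengths in m; the calibration is good to about 2 mm. A picture is of the moment at which its call begins. There is no depth.
- ctrl.sign_off(): hands the job in, once; it reports no verdict.
The state is a dict: "clock": time; "q": joint angles; "qvel": joint speeds; "joint_torque": joint torques, N m; "tcp_pos": TCP position; "ee_rot": TCP orientation; "wrist_force": force on the tool from outside, world axes, zero at the start; "torque": the same for the moment, N m; "grip_width": opening from 0.0 (shut) to 1.0 (fully open).
Only numpy, scipy, OpenCV 4.12 (cv2) and the standard library are available. Lean on these libraries where they do the work, as an engineer would, in place of code of your own. Each camera call takes 0.05 s, during which the arm holds its last target.

## Working session

There is one attempt and no reset: what is moved stays moved. The work goes in short steps, Python scripts to look and compute and a tool call to move; the robot and the scene stay as the last step left them, time stands still between calls to the robot, and variables do not carry over. Pictures are saved under pics/ and viewed, and the job is handed in when it is done.

Besides the shell and the picture viewer there is one more tool, called after ">>>" by a JSON object that holds its "name" and its "arguments". play_rows: Moves the arm, as the interface text tells. Its arguments: {"type":"object","properties":{"targets":{"type":"array"},"force":{"type":"number"}},"required":["targets"]}

```bash
mkdir -p pics; python3 - <<'E'
from workcell import ctrl
import cv2,pickle
d={}
for n in("scene","top"):
    im=ctrl.get_image(n); d[n]=im
    cv2.imwrite(f"pics/{n}0.png",cv2.resize(im["pixels"][:,:,::-1],(800,600),interpolation=cv2.INTER_CUBIC))
    print(n,im["mtx"],im["R"],im["t"])
pickle.dump(d,open("im0.pkl","wb"))
s=ctrl.sense();print(s)
E
```

```text
scene [[375.24456515   0.         261.80568122]
 [  0.         375.24456515 199.41556714]
 [  0.           0.           1.        ]] [[-0.03490575  0.99927288  0.0153398 ]
 [ 0.71610828  0.03571526 -0.69707485]
 [-0.69711586 -0.01334696 -0.71683425]] [ 0.069396   -0.37191156  1.7107679 ]
top [[425.9853966    0.         260.64997646]
 [  0.         425.9853966  189.78986091]
 [  0.           0.           1.        ]] [[-0.01589649 -0.99987163 -0.0020057 ]
 [-0.99824141  0.01598508 -0.05708392]
 [ 0.05710865  0.00109474 -0.99836737]] [-0.02379982  0.58889012  1.42420912]
{'clock': 0.1, 'q': array([-1.48979922e+00,  2.59332120e-01,  1.53598097e+00,  1.48282320e-05,
        1.34799915e+00, -2.02837876e-01]), 'qvel': array([-0.00151559, -0.00156375, -0.00132388,  0.00031285,  0.00110411,
        0.00122776]), 'joint_torque': array([ 1.86617573e-03, -4.46972001e+01, -2.91248006e+01, -3.54488257e-04,
        6.28824040e-03, -1.86805426e-05]), 'tcp_pos': array([ 0.15399228, -0.52754076,  0.24952149]), 'ee_rot': array([[ 9.59989499e-01,  2.80035974e-01, -1.24714729e-04],
       [ 2.80035770e-01, -9.59988034e-01,  1.71511597e-03],
       [ 3.60569525e-04, -1.68141791e-03, -9.99998521e-01]]), 'wrist_force': array([ 0.82527737, -0.30012135, -0.028224  ]), 'torque': array([-0.00866881, -0.03599626, -0.00699995]), 'grip_width': 1.0023838228926734}
```

View pics/scene0.png

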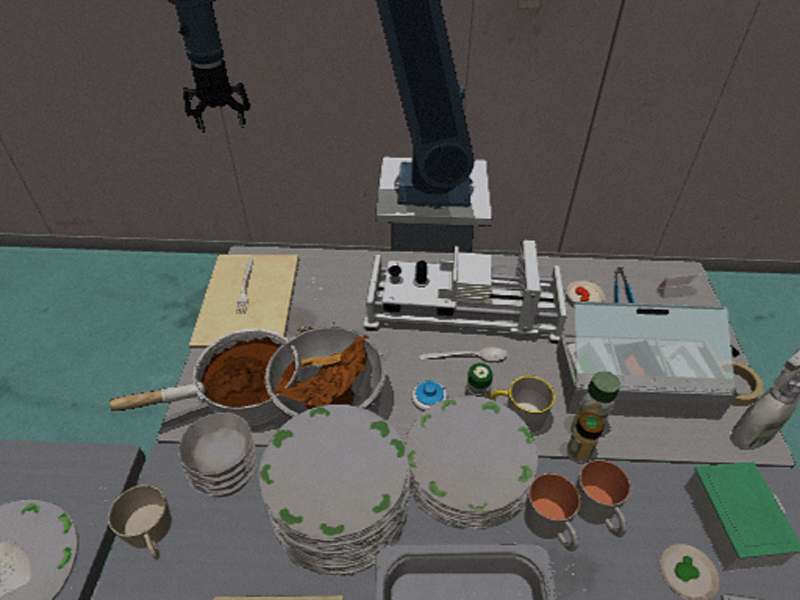

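View pics/top0.png

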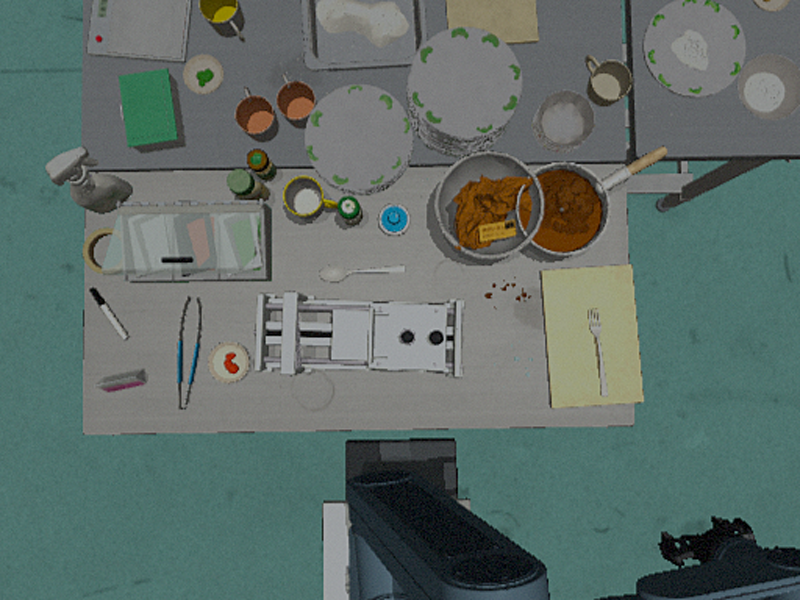

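The top view shows the slicer with its blades towards the left (+y). The handle is near (406,338) and the knob near (436,338). I'll zoom in on both.

```bash
python3 - <<'E'
import cv2,pickle
d=pickle.load(open("im0.pkl","rb"))
t=d["top"]["pixels"][180:248,155:305,::-1]; cv2.imwrite("pics/tz.png",cv2.resize(t,None,fx=5,fy=5,interpolation=cv2.INTER_CUBIC))
t=d["scene"]["pixels"][150:225,225:370,::-1]; cv2.imwrite("pics/sz.png",cv2.resize(t,None,fx=5,fy=5,interpolation=cv2.INTER_CUBIC))
E
```

```text
(no output)
```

View pics/tz.png

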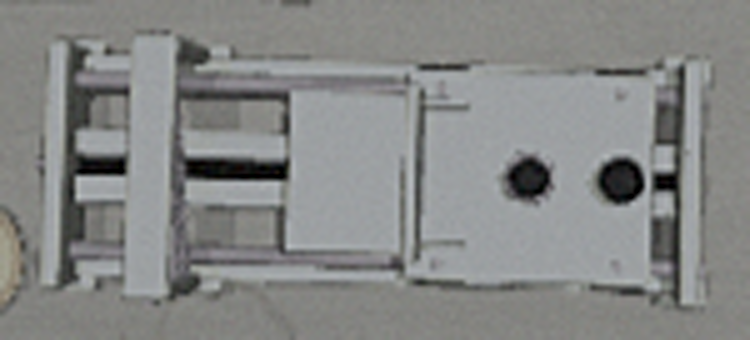

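View pics/sz.png

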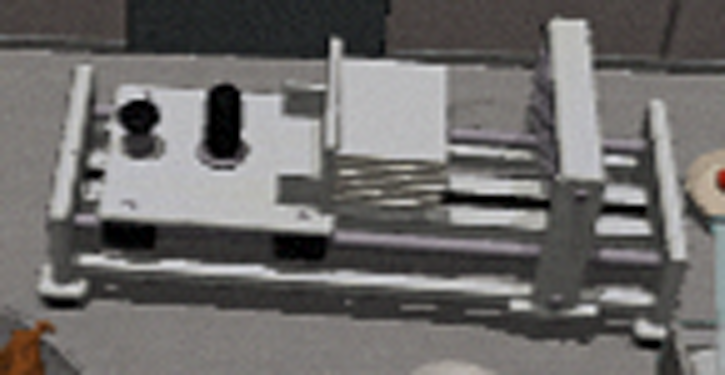

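```bash
cat > h.py <<'E'
import numpy as np,cv2
def ray(im,uv,z):
    R,t=np.array(im["R"]),np.array(im["t"]);c=-R.T@t
    d=R.T@np.linalg.inv(im["mtx"])@np.array([uv[0],uv[1],1.]); return c+d*(z-c[2])/d[2]
def proj(im,X):
    p=im["mtx"]@(np.array(im["R"])@np.array(X)+im["t"]); return p[:2]/p[2]
E
python3 - <<'E'
import pickle,numpy as np,cv2
from h import *
d=pickle.load(open("im0.pkl","rb"));T=d["top"];S=d["scene"]
g=cv2.cvtColor(T["pixels"],cv2.COLOR_RGB2GRAY)
sub=g[205:228,248:286]
n,l,st,c=cv2.connectedComponentsWithStats((sub<75).astype(np.uint8))
for i in range(1,n):
  if st[i,4]>20: print(st[i],c[i]+[248,205],[ray(T,c[i]+[248,205],z).round(4) for z in(.115,.128)])
z5=lambda u,v:((u+.5)/5-.5+155,(v+.5)/5-.5+180)
for nm,p in dict(Rtop=(693,62),Rbot=(690,302),Ltop=(60,40),Lbot=(50,285),Ftop=(155,38),Fbot=(148,292)).items():
  print(nm,ray(T,z5(*p),.156 if nm[0]=='F' else .088).round(4))
zs=lambda u,v:((u+.5)/5-.5+225,(v+.5)/5-.5+150)
print("scene knobtop",ray(S,zs(138,112),.115),"handle top",ray(S,zs(225,92),.135))
E
```

```text
[ 8  7  9  8 52] [260.25       215.34615385] [array([ 0.5024, -0.0308,  0.115 ]), array([ 0.5025, -0.0308,  0.128 ])]
[27  7  9  9 64] [278.828125 215.828125] [array([ 0.5   , -0.0891,  0.115 ]), array([ 0.5001, -0.0886,  0.128 ])]
Rtop [ 0.5756 -0.1378  0.088 ]
Rbot [ 0.4221 -0.1327  0.088 ]
Ltop [0.5963 0.2692 0.088 ]
Lbot [0.4394 0.2761 0.088 ]
Ftop [0.5921 0.196  0.156 ]
Fbot [0.4376 0.2011 0.156 ]
scene knobtop [ 0.50528801 -0.08628071  0.115     ] handle top [ 0.50452516 -0.02764923  0.135     ]
```

>>> {"name": "play_rows", "arguments": {"targets": [[0, 0, 0, 0.11, -0.1], [0, 0, 0, 0.11, -0.1], [0, 0, 0, 0.11, -0.1], [0.022, -0.034, 0, 0, -0.1], [0.022, -0.034, 0, 0, -0.1], [0.022, -0.034, 0, 0, -0.1], [0.022, -0.034, 0, 0, -0.1], [0.022, -0.034, 0, 0, -0.1], [0.022, -0.034, 0, 0, -0.1], [0.022, -0.034, 0, 0, -0.1], [0.022, -0.034, 0, 0, -0.1], [0.022, -0.034, 0, 0, -0.1]], "force": 40}}

```text
clock: 1.3
tcp_pos: [0.3664, -0.2298, 0.2501]
ee_rot: [[0.999, -0.046, -0.0], [-0.046, -0.999, 0.0], [-0.0, -0.0, -1.0]]
wrist_force: [-0.0, -0.8, 0.5]
grip_width: 0.448
```

>>> {"name": "play_rows", "arguments": {"targets": [[0.022, -0.034, 0, 0, -0.1], [0.022, -0.034, 0, 0, -0.1], [0.022, -0.034, 0, 0, -0.1], [0.022, -0.034, 0, 0, -0.1], [0.022, -0.034, 0, 0, -0.1], [0.01, -0.02, 0, 0, -0.1], [0, 0, 0, 0, -0.1], [0, 0, 0, 0, -0.1]]}}

```text
clock: 2.1
tcp_pos: [0.4942, -0.047, 0.2498]
ee_rot: [[0.999, -0.045, -0.001], [-0.045, -0.999, -0.0], [-0.001, 0.0, -1.0]]
wrist_force: [-0.9, 0.5, -0.0]
grip_width: 0.45
```

```bash
cat >> h.py <<'E'
U=np.array([0.0445,0.999,0]);
def st():
    from workcell import ctrl
    s=ctrl.sense();R=np.array(s["ee_rot"]);print("t",round(s["clock"],2),"p",np.round(s["tcp_pos"],4),"R\n",R.round(3),"F",np.round(s["wrist_force"],2),"gw",round(s["grip_width"],3));return s
def delta(s,X): print("tool delta",(np.array(s["ee_rot"]).T@(np.array(X)-s["tcp_pos"])).round(4),"yaw err",np.arctan2(-U[0],U[1])-np.arctan2(s["ee_rot"][0][1],-s["ee_rot"][1][1]))
E
python3 - <<'E'
from h import *
s=st();delta(s,[.5033,-.0295,.117])
E
```

```text
t 2.1 p [ 0.4942 -0.047   0.2498] R
 [[ 0.999 -0.045 -0.001]
 [-0.045 -0.999 -0.   ]
 [-0.001  0.    -1.   ]] F [-0.93  0.51 -0.03] gw 0.45
tool delta [ 0.0085 -0.0179  0.1328] yaw err 8.16639231310673e-05
```

>>> {"name": "play_rows", "arguments": {"targets": [[0.0045, -0.009, 0.02, 0, -0.1], [0.004, -0.009, 0.03, 0, -0.1], [0, 0, 0.025, 0, -0.1], [0, 0, 0.005, 0, -0.1], [0, 0, 0, 0, -0.1]]}}

```text
clock: 2.6
tcp_pos: [0.5031, -0.0306, 0.1698]
ee_rot: [[0.999, -0.048, -0.002], [-0.048, -0.999, 0.0], [-0.002, -0.0, -1.0]]
wrist_force: [-0.8, 0.6, 0.8]
grip_width: 0.45
```

```bash
python3 - <<'E'
from h import *
from workcell import ctrl
s=st();delta(s,[.5033,-.0295,.117])
S=ctrl.get_image("scene");T=ctrl.get_image("top")
cv2.imwrite("pics/s1.png",cv2.resize(S["pixels"][110:225,210:370,::-1],None,fx=5,fy=5,interpolation=cv2.INTER_CUBIC))
cv2.imwrite("pics/t1.png",cv2.resize(T["pixels"][170:270,155:305,::-1],None,fx=5,fy=5,interpolation=cv2.INTER_CUBIC))
E
```

```text
t 2.6 p [ 0.5031 -0.0306  0.1698] R
 [[ 0.999 -0.048 -0.002]
 [-0.048 -0.999  0.   ]
 [-0.002 -0.    -1.   ]] F [-0.8   0.64  0.8 ] gw 0.45
tool delta [ 0.0003 -0.0011  0.0528] yaw err 0.0031792678370673733
```

View pics/s1.png

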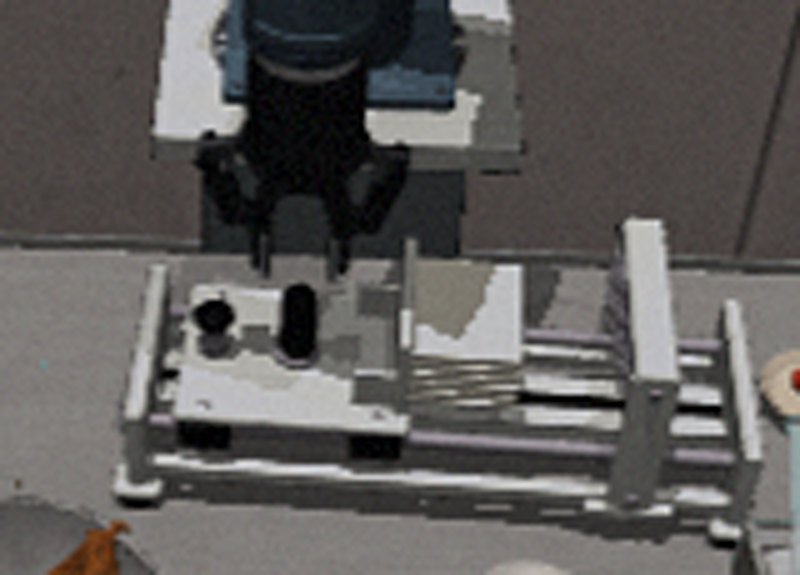

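View pics/t1.png

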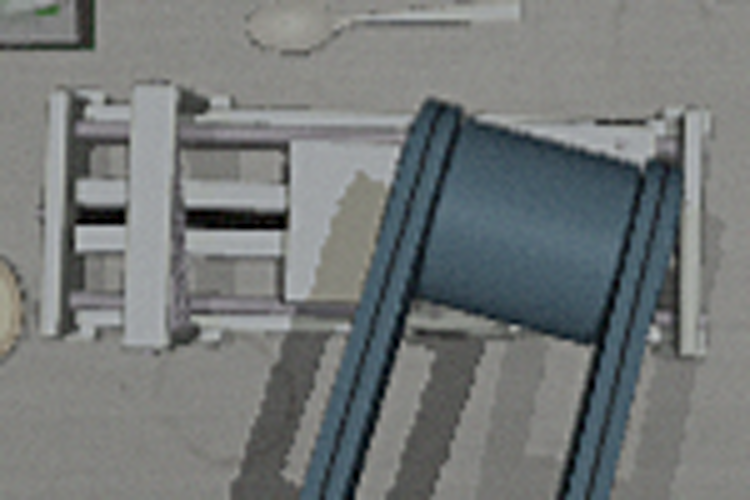

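The fingers straddle the handle (pixels 265 and 338, handle at 299), so I'll descend.

>>> {"name": "play_rows", "arguments": {"targets": [[0, -0.001, 0.015, 0, -0.1], [0, 0, 0.015, 0, -0.1], [0, 0, 0.012, 0, -0.1], [0, 0, 0.008, 0, -0.1], [0, 0, 0, 0, -0.1]]}}

```text
clock: 3.2
tcp_pos: [0.5036, -0.0287, 0.1198]
ee_rot: [[0.999, -0.046, -0.001], [-0.046, -0.999, 0.0], [-0.001, -0.0, -1.0]]
wrist_force: [0.5, 1.5, 0.3]
grip_width: 0.454
```

>>> {"name": "play_rows", "arguments": {"targets": [[0, 0, 0, 0, -0.3], [0, 0, 0, 0, -0.35], [0, 0, 0, 0, -0.4], [0, 0, 0, 0, -0.45]], "force": 30}}

```text
clock: 3.6
tcp_pos: [0.5044, -0.0288, 0.1211]
ee_rot: [[0.999, -0.046, 0.001], [-0.046, -0.999, -0.0], [0.001, 0.0, -1.0]]
wrist_force: [-1.0, -0.2, 4.4]
grip_width: 0.297
```

>>> {"name": "play_rows", "arguments": {"targets": [[0, 0, 0, 0, -0.6], [0, 0, 0, 0, -0.6], [0, 0, 0, 0, -0.6]], "force": 30}}

```text
clock: 3.9
tcp_pos: [0.5044, -0.0287, 0.1211]
ee_rot: [[0.999, -0.046, 0.001], [-0.046, -0.999, -0.0], [0.001, 0.0, -1.0]]
wrist_force: [-1.0, 0.3, 5.8]
grip_width: 0.292
```

>>> {"name": "play_rows", "arguments": {"targets": [[0, -0.001, 0, 0, -0.6], [0, -0.001, 0, 0, -0.6], [0, -0.001, 0, 0, -0.6], [0, -0.001, 0, 0, -0.6]]}}

```text
clock: 4.3
tcp_pos: [0.5045, -0.0265, 0.1211]
ee_rot: [[0.999, -0.046, 0.001], [-0.046, -0.999, -0.003], [0.001, 0.003, -1.0]]
wrist_force: [-3.4, -8.4, 4.5]
grip_width: 0.293
```

>>> {"name": "play_rows", "arguments": {"targets": [[0, -0.002, 0, 0, -0.6], [0, -0.002, 0, 0, -0.6], [0, -0.002, 0, 0, -0.6], [0, -0.002, 0, 0, -0.6], [0, -0.002, 0, 0, -0.6]]}}

```text
clock: 4.8
tcp_pos: [0.505, -0.0166, 0.1211]
ee_rot: [[0.999, -0.046, 0.001], [-0.046, -0.999, -0.004], [0.001, 0.004, -1.0]]
wrist_force: [-2.1, -9.1, 4.8]
grip_width: 0.287
```

>>> {"name": "play_rows", "arguments": {"targets": [[0, -0.002, 0, 0, -0.6], [0, -0.002, 0, 0, -0.6], [0, -0.002, 0, 0, -0.6], [0, -0.002, 0, 0, -0.6], [0, -0.002, 0, 0, -0.6]]}}

```text
clock: 5.3
tcp_pos: [0.5054, -0.0084, 0.1211]
ee_rot: [[0.999, -0.045, 0.001], [-0.045, -0.999, -0.007], [0.001, 0.007, -1.0]]
wrist_force: [-3.2, -17.6, 3.9]
grip_width: 0.295
```

>>> {"name": "play_rows", "arguments": {"targets": [[0, -0.002, 0, 0, -0.6], [0, -0.002, 0, 0, -0.6], [0, -0.002, 0, 0, -0.6], [0, -0.002, 0, 0, -0.6], [0, -0.002, 0, 0, -0.6]]}}

```text
clock: 5.8
tcp_pos: [0.5059, 0.0048, 0.1211]
ee_rot: [[0.999, -0.046, 0.001], [-0.046, -0.999, -0.001], [0.001, 0.001, -1.0]]
wrist_force: [-0.9, -3.4, 5.9]
grip_width: 0.286
```

>>> {"name": "play_rows", "arguments": {"targets": [[0, -0.002, 0, 0, -0.6], [0, -0.002, 0, 0, -0.6], [0, -0.002, 0, 0, -0.6], [0, -0.002, 0, 0, -0.6], [0, -0.002, 0, 0, -0.6]]}}

```text
clock: 6.3
tcp_pos: [0.5064, 0.0148, 0.1211]
ee_rot: [[0.999, -0.046, 0.001], [-0.046, -0.999, -0.001], [0.001, 0.001, -1.0]]
wrist_force: [-1.5, -3.8, 5.7]
grip_width: 0.292
```

>>> {"name": "play_rows", "arguments": {"targets": [[0, -0.002, 0, 0, -0.6], [0, -0.003, 0, 0, -0.6], [0, -0.003, 0, 0, -0.6], [0, -0.003, 0, 0, -0.6], [0, -0.003, 0, 0, -0.6], [0, -0.003, 0, 0, -0.6], [0, -0.003, 0, 0, -0.6], [0, -0.003, 0, 0, -0.6], [0, -0.002, 0, 0, -0.6], [0, -0.002, 0, 0, -0.6], [0, -0.001, 0, 0, -0.6]]}}

```text
clock: 7.4
tcp_pos: [0.5077, 0.043, 0.1211]
ee_rot: [[0.999, -0.046, 0.001], [-0.046, -0.999, -0.001], [0.001, 0.001, -1.0]]
wrist_force: [-1.4, -4.1, 6.5]
grip_width: 0.289
```

>>> {"name": "play_rows", "arguments": {"targets": [[0, -0.001, 0, 0, -0.6], [0, -0.001, 0, 0, -0.6], [0, -0.001, 0, 0, -0.6]]}}

```text
clock: 7.7
tcp_pos: [0.5078, 0.0458, 0.1211]
ee_rot: [[0.999, -0.046, 0.001], [-0.046, -0.999, -0.001], [0.001, 0.001, -1.0]]
wrist_force: [-2.6, -2.7, 6.0]
grip_width: 0.293
```

>>> {"name": "play_rows", "arguments": {"targets": [[0, -0.001, 0, 0, -0.6], [0, -0.001, 0, 0, -0.6]]}}

```text
clock: 7.9
tcp_pos: [0.5079, 0.0478, 0.1211]
ee_rot: [[0.999, -0.046, 0.001], [-0.046, -0.999, -0.001], [0.001, 0.001, -1.0]]
wrist_force: [-1.6, -2.7, 6.0]
grip_width: 0.292
```

>>> {"name": "play_rows", "arguments": {"targets": [[0, -0.001, 0, 0, -0.6], [0, -0.001, 0, 0, -0.6], [0, -0.001, 0, 0, -0.6]]}}

```text
clock: 8.2
tcp_pos: [0.508, 0.0508, 0.1211]
ee_rot: [[0.999, -0.046, 0.001], [-0.046, -0.999, -0.001], [0.001, 0.001, -1.0]]
wrist_force: [-1.4, -2.4, 5.6]
grip_width: 0.294
```

>>> {"name": "play_rows", "arguments": {"targets": [[0, -0.001, 0, 0, -0.6], [0, -0.001, 0, 0, -0.6], [0, -0.001, 0, 0, -0.6]]}}

```text
clock: 8.5
tcp_pos: [0.5082, 0.0539, 0.1211]
ee_rot: [[0.999, -0.046, 0.001], [-0.046, -0.999, -0.001], [0.001, 0.001, -1.0]]
wrist_force: [-1.9, -2.5, 5.1]
grip_width: 0.295
```

>>> {"name": "play_rows", "arguments": {"targets": [[0, -0.001, 0, 0, -0.6], [0, -0.001, 0, 0, -0.6], [0, -0.001, 0, 0, -0.6]]}}

```text
clock: 8.8
tcp_pos: [0.5083, 0.0568, 0.1211]
ee_rot: [[0.999, -0.046, 0.001], [-0.046, -0.999, -0.001], [0.001, 0.001, -1.0]]
wrist_force: [-1.2, -3.5, 6.2]
grip_width: 0.294
```

>>> {"name": "play_rows", "arguments": {"targets": [[0, -0.001, 0, 0, -0.6], [0, -0.001, 0, 0, -0.6], [0, -0.001, 0, 0, -0.6]]}}

```text
clock: 9.1
tcp_pos: [0.5084, 0.0598, 0.1211]
ee_rot: [[0.999, -0.046, 0.001], [-0.046, -0.999, -0.001], [0.001, 0.001, -1.0]]
wrist_force: [-1.6, -2.7, 5.9]
grip_width: 0.294
```

>>> {"name": "play_rows", "arguments": {"targets": [[0, -0.001, 0, 0, -0.6], [0, -0.001, 0, 0, -0.6], [0, -0.001, 0, 0, -0.6]]}}

```text
clock: 9.4
tcp_pos: [0.5086, 0.0628, 0.1211]
ee_rot: [[0.999, -0.046, 0.001], [-0.046, -0.999, -0.001], [0.001, 0.001, -1.0]]
wrist_force: [-2.5, -3.5, 6.8]
grip_width: 0.291
```

>>> {"name": "play_rows", "arguments": {"targets": [[0, -0.001, 0, 0, -0.6], [0, -0.001, 0, 0, -0.6], [0, -0.001, 0, 0, -0.6]]}}

```text
clock: 9.7
tcp_pos: [0.5087, 0.0658, 0.1211]
ee_rot: [[0.999, -0.046, 0.001], [-0.046, -0.999, -0.001], [0.001, 0.001, -1.0]]
wrist_force: [-2.3, -3.3, 5.4]
grip_width: 0.3
```

>>> {"name": "play_rows", "arguments": {"targets": [[0, -0.001, 0, 0, -0.6], [0, -0.001, 0, 0, -0.6], [0, -0.001, 0, 0, -0.6]]}}

```text
clock: 10.0
tcp_pos: [0.5089, 0.0688, 0.1211]
ee_rot: [[0.999, -0.046, 0.001], [-0.046, -0.999, -0.001], [0.001, 0.001, -1.0]]
wrist_force: [-1.6, -2.5, 6.0]
grip_width: 0.292
```

>>> {"name": "play_rows", "arguments": {"targets": [[0, -0.001, 0, 0, -0.6], [0, -0.001, 0, 0, -0.6], [0, -0.001, 0, 0, -0.6]]}}

```text
clock: 10.3
tcp_pos: [0.509, 0.0719, 0.1211]
ee_rot: [[0.999, -0.046, 0.001], [-0.046, -0.999, -0.001], [0.001, 0.001, -1.0]]
wrist_force: [-1.7, -3.5, 6.3]
grip_width: 0.294
```

>>> {"name": "play_rows", "arguments": {"targets": [[0, -0.001, 0, 0, -0.6], [0, -0.001, 0, 0, -0.6], [0, -0.001, 0, 0, -0.6]]}}

```text
clock: 10.6
tcp_pos: [0.5091, 0.0748, 0.1211]
ee_rot: [[0.999, -0.046, 0.001], [-0.046, -0.999, -0.001], [0.001, 0.001, -1.0]]
wrist_force: [-1.3, -4.0, 5.3]
grip_width: 0.289
```

>>> {"name": "play_rows", "arguments": {"targets": [[0, -0.001, 0, 0, -0.6], [0, -0.001, 0, 0, -0.6], [0, -0.001, 0, 0, -0.6]]}}

```text
clock: 10.9
tcp_pos: [0.5093, 0.0778, 0.1211]
ee_rot: [[0.999, -0.046, 0.001], [-0.046, -0.999, -0.001], [0.001, 0.001, -1.0]]
wrist_force: [-1.3, -2.7, 5.8]
grip_width: 0.293
```

>>> {"name": "play_rows", "arguments": {"targets": [[0, -0.001, 0, 0, -0.6], [0, -0.001, 0, 0, -0.6], [0, -0.001, 0, 0, -0.6]]}}

```text
clock: 11.2
tcp_pos: [0.5094, 0.0808, 0.1211]
ee_rot: [[0.999, -0.046, 0.001], [-0.046, -0.999, -0.001], [0.001, 0.001, -1.0]]
wrist_force: [-1.6, -2.8, 7.0]
grip_width: 0.29
```

>>> {"name": "play_rows", "arguments": {"targets": [[0, -0.001, 0, 0, -0.6], [0, -0.001, 0, 0, -0.6], [0, -0.001, 0, 0, -0.6]]}}

```text
clock: 11.5
tcp_pos: [0.5095, 0.0838, 0.1211]
ee_rot: [[0.999, -0.046, 0.001], [-0.046, -0.999, -0.001], [0.001, 0.001, -1.0]]
wrist_force: [-2.1, -3.4, 5.6]
grip_width: 0.292
```

>>> {"name": "play_rows", "arguments": {"targets": [[0, -0.001, 0, 0, -0.6], [0, -0.001, 0, 0, -0.6], [0, -0.001, 0, 0, -0.6]]}}

```text
clock: 11.8
tcp_pos: [0.5097, 0.0868, 0.1211]
ee_rot: [[0.999, -0.046, 0.001], [-0.046, -0.999, -0.001], [0.001, 0.001, -1.0]]
wrist_force: [-1.2, -3.0, 5.2]
grip_width: 0.292
```

>>> {"name": "play_rows", "arguments": {"targets": [[0, -0.001, 0, 0, -0.6], [0, -0.001, 0, 0, -0.6], [0, -0.001, 0, 0, -0.6]]}}

```text
clock: 12.1
tcp_pos: [0.5098, 0.0898, 0.1211]
ee_rot: [[0.999, -0.046, 0.001], [-0.046, -0.999, -0.001], [0.001, 0.001, -1.0]]
wrist_force: [-1.4, -3.1, 6.0]
grip_width: 0.294
```

>>> {"name": "play_rows", "arguments": {"targets": [[0, -0.001, 0, 0, -0.6], [0, -0.001, 0, 0, -0.6], [0, -0.001, 0, 0, -0.6]]}}

```text
clock: 12.4
tcp_pos: [0.5099, 0.0927, 0.1211]
ee_rot: [[0.999, -0.046, 0.001], [-0.046, -0.999, -0.001], [0.001, 0.001, -1.0]]
wrist_force: [-1.8, -6.5, 7.0]
grip_width: 0.293
```

Fy has risen, which may be the stop. I'll step 1 mm.

>>> {"name": "play_rows", "arguments": {"targets": [[0, -0.001, 0, 0, -0.6], [0, 0, 0, 0, -0.6]]}}

```text
clock: 12.6
tcp_pos: [0.5099, 0.0928, 0.1211]
ee_rot: [[0.999, -0.046, 0.001], [-0.046, -0.999, -0.003], [0.001, 0.003, -1.0]]
wrist_force: [-2.1, -8.4, 6.2]
grip_width: 0.291
```

At the stop: the commanded 1 mm moved it only 0.1 mm, at 8.4 N and 121 mm of travel. I'll ease off, open, and lift.

>>> {"name": "play_rows", "arguments": {"targets": [[0, 0.0005, 0, 0, -0.45], [0, 0, 0, 0, -0.4], [0, 0, 0, 0, -0.3], [0, 0, 0, 0, -0.2], [0, 0, 0, 0, -0.1], [0, 0, 0, 0, -0.1]]}}

```text
clock: 13.2
tcp_pos: [0.5095, 0.094, 0.1202]
ee_rot: [[0.999, -0.046, -0.0], [-0.046, -0.999, 0.0], [-0.0, -0.0, -1.0]]
wrist_force: [0.1, 0.4, 0.5]
grip_width: 0.453
```

>>> {"name": "play_rows", "arguments": {"targets": [[0, 0, -0.01, 0, -0.1], [0, 0, -0.02, 0, -0.1], [0, 0, -0.03, 0, -0.1], [0, 0.0, -0.02, 0, -0.1], [0, 0.03, 0, 0, -1], [0, 0.028, 0, 0, -1], [0, 0, 0, 0, -1]]}}

```text
clock: 13.9
tcp_pos: [0.5072, 0.0334, 0.2013]
ee_rot: [[0.999, -0.048, 0.001], [-0.048, -0.999, -0.001], [0.001, 0.001, -1.0]]
wrist_force: [-0.7, 0.5, 0.2]
grip_width: -0.0
```

```bash
python3 - <<'E'
from h import *
from workcell import ctrl
s=st();print(s["q"].round(2));delta(s,[.507,.035,.15])
S=ctrl.get_image("scene");T=ctrl.get_image("top")
cv2.imwrite("pics/s2.png",cv2.resize(S["pixels"][110:225,210:370,::-1],None,fx=5,fy=5,interpolation=cv2.INTER_CUBIC))
for n,X in dict(knob=(.507,.035,.115),handle=(.5095,.093,.135)).items():print(n,(proj(S,X)-[210,110])*5)
E
```

```text
t 13.9 p [0.5072 0.0334 0.2013] R
 [[ 0.999 -0.048  0.001]
 [-0.048 -0.999 -0.001]
 [ 0.001  0.001 -1.   ]] F [-0.7   0.5   0.23] gw -0.0
[-0.15  0.22  1.71 -0.    1.21  1.47]
tool delta [-0.0004 -0.0016  0.0513] yaw err 0.0039108035914793005
knob [389.22675083 317.87938736]
handle [477.76869336 301.10955242]
```

View pics/s2.png

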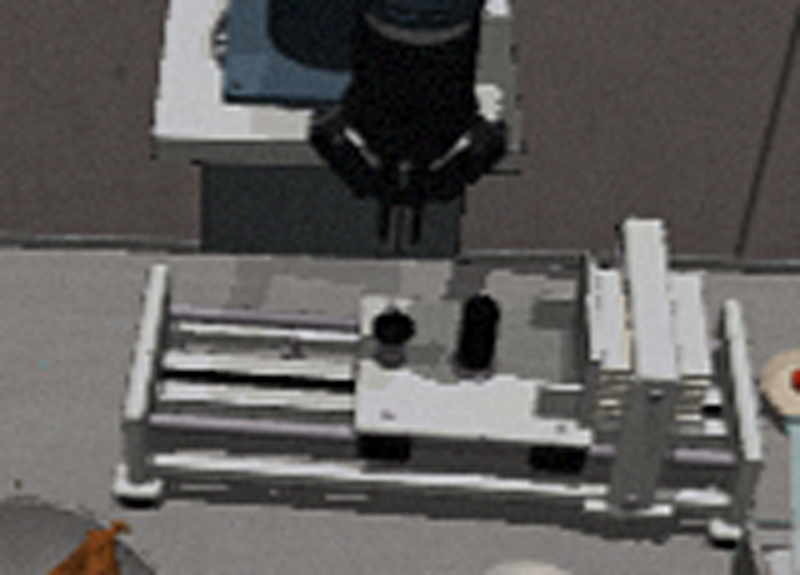

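>>> {"name": "play_rows", "arguments": {"targets": [[0, -0.002, 0, -0.143, -1], [0, 0, 0, -0.143, -1], [0, 0, 0, -0.143, -1], [0, 0, 0, -0.143, -1], [0, 0, 0, -0.143, -1], [0, 0, 0, -0.143, -1], [0, 0, 0.01, -0.143, -1], [0, 0, 0.01, -0.143, -1], [0, 0, 0.01, -0.143, -1], [0, 0, 0.01, -0.143, -1], [0, 0, 0.005, -0.143, -1], [0, 0, 0, 0, -1]]}}

```text
clock: 15.2
tcp_pos: [0.5064, 0.0389, 0.1546]
ee_rot: [[0.042, 0.999, -0.002], [0.999, -0.042, 0.001], [0.001, -0.002, -1.0]]
wrist_force: [-0.1, 0.5, -0.2]
grip_width: -0.001
```

```bash
python3 - <<'E'
from h import *
from workcell import ctrl
s=st();delta(s,[.508,.036,.14])
S=ctrl.get_image("scene")
cv2.imwrite("pics/s3.png",cv2.resize(S["pixels"][130:200,250:350,::-1],None,fx=8,fy=8,interpolation=cv2.INTER_CUBIC))
print((proj(S,s["tcp_pos"]-np.array([0,0,.019]))-[250,130])*8)
E
```

```text
t 15.2 p [0.5064 0.0389 0.1546] R
 [[ 0.042  0.999 -0.002]
 [ 0.999 -0.042  0.001]
 [ 0.001 -0.002 -1.   ]] F [-0.09  0.51 -0.17] gw -0.001
tool delta [-0.0029  0.0017  0.0146] yaw err -1.5735800755660345
[315.31340113 311.38550152]
```

View pics/s3.png

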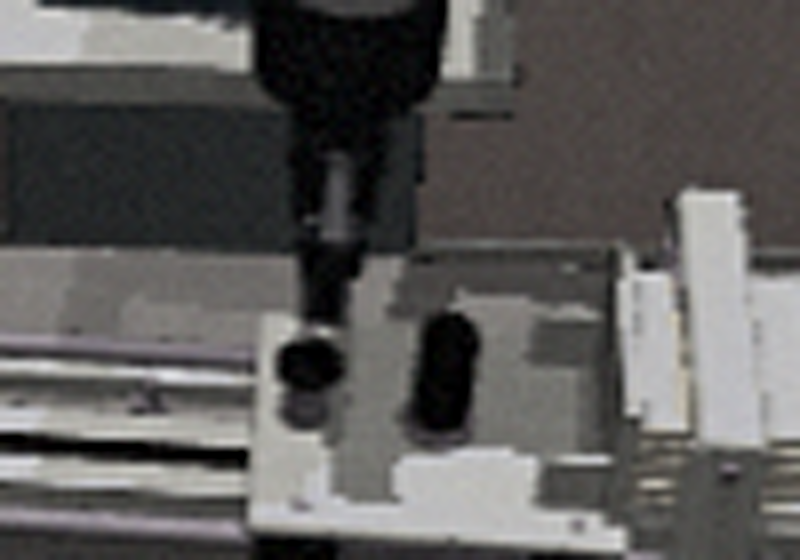

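>>> {"name": "play_rows", "arguments": {"targets": [[-0.002, 0.0015, 0, 0, -1], [-0.002, 0, 0.005, 0, -1], [0, 0, 0.006, 0, -1], [0, 0, 0.004, 0, -1], [0, 0, 0.001, 0, -1], [0, 0, 0, 0, -1]]}}

```text
clock: 15.85
tcp_pos: [0.5081, 0.0337, 0.139]
ee_rot: [[0.044, 0.999, -0.001], [0.999, -0.044, 0.0], [0.0, -0.001, -1.0]]
wrist_force: [0.2, 0.4, -0.2]
grip_width: 0.004
```

>>> {"name": "play_rows", "arguments": {"targets": [[0, 0, 0.001, 0, -1], [0, 0, 0.001, 0, -1], [0, 0, 0, 0, -1]]}}

```text
clock: 16.15
tcp_pos: [0.5083, 0.0338, 0.1373]
ee_rot: [[0.044, 0.999, 0.0], [0.999, -0.044, 0.0], [0.0, 0.0, -1.0]]
wrist_force: [-1.0, -0.3, -0.6]
grip_width: -0.004
```

>>> {"name": "play_rows", "arguments": {"targets": [[0.001, 0, 0.001, 0, -1], [0, 0, 0.001, 0, -1], [0, 0, 0.001, 0, -1]]}}

```text
clock: 16.45
tcp_pos: [0.5084, 0.0348, 0.1343]
ee_rot: [[0.044, 0.999, 0.0], [0.999, -0.044, -0.0], [-0.0, 0.0, -1.0]]
wrist_force: [0.2, 0.1, 0.1]
grip_width: -0.002
```

>>> {"name": "play_rows", "arguments": {"targets": [[0, 0, 0.001, 0, -1], [0, 0, 0.001, 0, -1]]}}

```text
clock: 16.65
tcp_pos: [0.5085, 0.0348, 0.1327]
ee_rot: [[0.044, 0.999, 0.0], [0.999, -0.044, -0.0], [-0.0, 0.0, -1.0]]
wrist_force: [-1.3, 0.4, 3.9]
grip_width: -0.0
```

>>> {"name": "play_rows", "arguments": {"targets": [[0, 0, 0.001, 0, -1], [0, 0, 0, 0, -1]]}}

```text
clock: 16.85
tcp_pos: [0.5085, 0.0348, 0.1314]
ee_rot: [[0.044, 0.999, 0.0], [0.999, -0.044, -0.0], [0.0, 0.0, -1.0]]
wrist_force: [-1.1, -0.4, 3.7]
grip_width: -0.004
```

>>> {"name": "play_rows", "arguments": {"targets": [[0, 0, 0.001, 0, -1], [0, 0, 0, 0, -1]]}}

```text
clock: 17.05
tcp_pos: [0.5085, 0.0347, 0.1303]
ee_rot: [[0.044, 0.999, 0.0], [0.999, -0.044, 0.0], [0.0, 0.0, -1.0]]
wrist_force: [-1.0, 0.6, 4.0]
grip_width: 0.005
```

>>> {"name": "play_rows", "arguments": {"targets": [[0, 0, 0.001, 0, -1], [0, 0, 0, 0, -1]]}}

```text
clock: 17.25
tcp_pos: [0.5084, 0.0347, 0.1292]
ee_rot: [[0.044, 0.999, 0.0], [0.999, -0.044, 0.0], [0.0, 0.0, -1.0]]
wrist_force: [-1.4, 0.9, 2.8]
grip_width: 0.004
```

Past the 2 mm depth with only about 4 N, so the pin is in the hole.

>>> {"name": "play_rows", "arguments": {"targets": [[0, 0, 0.001, 0, -1], [0, 0, 0.001, 0, -1], [0, 0, 0, 0, -1]]}}

```text
clock: 17.55
tcp_pos: [0.5084, 0.0347, 0.1272]
ee_rot: [[0.044, 0.999, 0.0], [0.999, -0.044, 0.0], [0.0, 0.0, -1.0]]
wrist_force: [0.2, 0.7, 3.8]
grip_width: -0.001
```

>>> {"name": "play_rows", "arguments": {"targets": [[0, 0, 0.001, 0, -1], [0, 0, 0.001, 0, -1], [0, 0, 0, 0, -1]]}}

```text
clock: 17.85
tcp_pos: [0.5084, 0.0347, 0.1252]
ee_rot: [[0.044, 0.999, -0.0], [0.999, -0.044, 0.0], [0.0, -0.0, -1.0]]
wrist_force: [-0.3, 0.8, 2.8]
grip_width: 0.002
```

>>> {"name": "play_rows", "arguments": {"targets": [[0, 0, 0.001, 0, -1], [0, 0, 0, 0, -1]]}}

```text
clock: 18.05
tcp_pos: [0.5084, 0.0347, 0.1242]
ee_rot: [[0.044, 0.999, 0.0], [0.999, -0.044, 0.0], [0.0, 0.0, -1.0]]
wrist_force: [-0.1, 0.5, 3.0]
grip_width: -0.002
```

>>> {"name": "play_rows", "arguments": {"targets": [[0, 0, 0.001, 0, -1], [0, 0, 0, 0, -1]]}}

```text
clock: 18.25
tcp_pos: [0.5084, 0.0347, 0.1232]
ee_rot: [[0.044, 0.999, -0.0], [0.999, -0.044, 0.0], [0.0, -0.0, -1.0]]
wrist_force: [-0.9, 0.5, 3.5]
grip_width: -0.004
```

>>> {"name": "play_rows", "arguments": {"targets": [[0, 0, 0.001, 0, -1], [0, 0, 0, 0, -1]]}}

```text
clock: 18.45
tcp_pos: [0.5084, 0.0347, 0.1222]
ee_rot: [[0.044, 0.999, -0.0], [0.999, -0.044, 0.0], [0.0, -0.0, -1.0]]
wrist_force: [-0.9, 0.8, 3.1]
grip_width: -0.0
```

>>> {"name": "play_rows", "arguments": {"targets": [[0, 0, 0.0007, 0, -1], [0, 0, 0, 0, -1]]}}

```text
clock: 18.65
tcp_pos: [0.5084, 0.0347, 0.1218]
ee_rot: [[0.044, 0.999, 0.0], [0.999, -0.044, -0.0], [-0.0, 0.0, -1.0]]
wrist_force: [-0.8, -0.2, 5.2]
grip_width: 0.001
```

>>> {"name": "play_rows", "arguments": {"targets": [[0, 0, 0.0005, 0, -1], [0, 0, 0, 0, -1]]}}

```text
clock: 18.85
tcp_pos: [0.5085, 0.0347, 0.1217]
ee_rot: [[0.044, 0.999, 0.0], [0.999, -0.044, -0.0], [-0.0, 0.0, -1.0]]
wrist_force: [-1.6, 0.9, 9.1]
grip_width: 0.0
```

Bottomed: force rose to 9 N without movement, after about 12 mm of travel. I'll lift clear, move away and check.

>>> {"name": "play_rows", "arguments": {"targets": [[0, 0, -0.002, 0, -1], [0, 0, -0.005, 0, -1], [0, 0, -0.02, 0, -1], [0, 0, -0.04, 0, -1], [0, 0, -0.04, 0, -1], [-0.04, 0, 0, 0, -1], [-0.05, 0, 0, 0, -1], [-0.05, 0, 0, 0, -1], [-0.05, 0, 0, 0, -1], [-0.05, 0, 0, 0, -1], [0, 0, 0, 0, -1], [0, 0, 0, 0, -1]]}}

```text
clock: 20.05
tcp_pos: [0.4973, -0.2062, 0.2276]
ee_rot: [[0.047, 0.999, -0.001], [0.999, -0.047, 0.001], [0.001, -0.001, -1.0]]
wrist_force: [-0.4, 0.1, 0.7]
grip_width: -0.003
```

```bash
python3 - <<'E'
from h import *
from workcell import ctrl
s=st()
S=ctrl.get_image("scene");T=ctrl.get_image("top")
a=cv2.resize(S["pixels"][110:225,210:370,::-1],None,fx=5,fy=5,interpolation=cv2.INTER_CUBIC)
cv2.imwrite("pics/s4.png",a);cv2.imwrite("pics/t4.png",cv2.resize(T["pixels"][:,:,::-1],(800,600)))
E
```

```text
t 20.05 p [ 0.4973 -0.2062  0.2276] R
 [[ 0.047  0.999 -0.001]
 [ 0.999 -0.047  0.001]
 [ 0.001 -0.001 -1.   ]] F [-0.38  0.13  0.66] gw -0.003
```

View pics/s4.png

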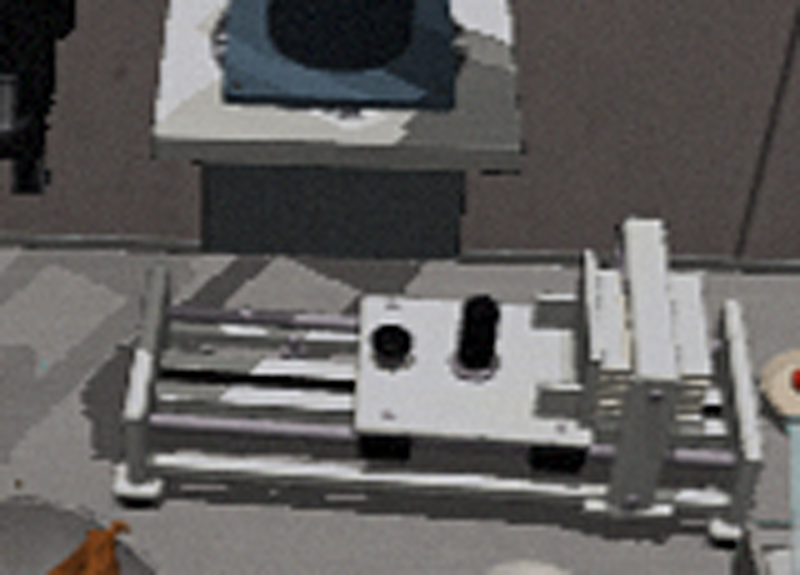

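View pics/t4.png

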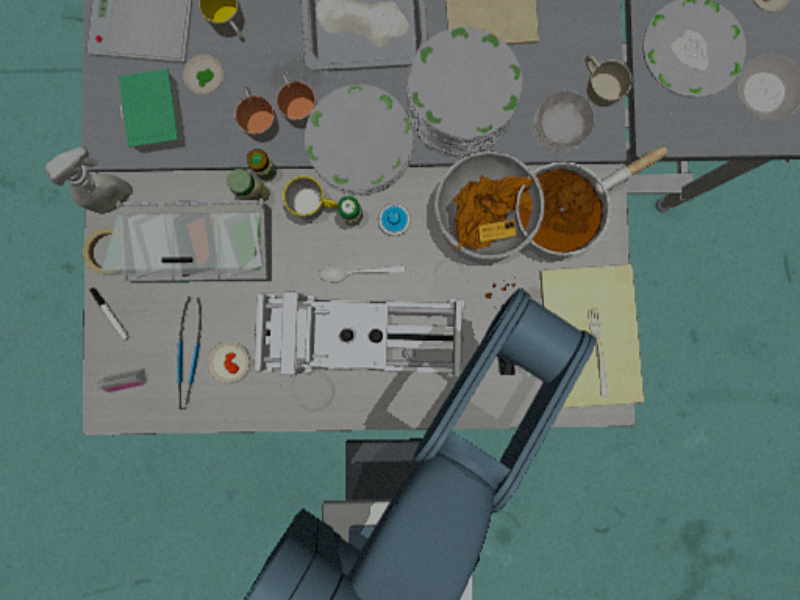

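The scene view shows the knob down (now at 391,345; it was at 393,327) and the carriage at its stop, with its edge at 357 and handle at 479 as before. In the top view the bystanders are where they were and the arm is clear, so I'll hand the job in.

```bash
python3 -c "
from workcell import ctrl
print(ctrl.sign_off())"
```

```text
the job is handed in; nothing more can be done
None
```

The tomato slicer is closed and locked, and I handed the job in at about 20 s; the sign-off gave no verdict.

- **Carriage:** I gripped the handle and pushed. It broke free after 20 to 33 mm; the highest reading was about 17.6 N, taken while it was still stuck. I then ran it in 3 mm steps at about 3 N. It met the stop at about 121 mm, where a further 1 mm command moved it only 0.1 mm, at about 8.4 N on the wrist.
- **Lock knob:** I pressed it with closed fingers in steps of 1 mm or less. It went down about 12 mm at about 3 to 4 N and bottomed out at about 9 N.
- **Last checks:** In the final pictures the knob is down and the carriage has not left its stop. The bystanders look unmoved by eye, and the arm stands clear with no contact force. No check failed. The two cameras disagreed by 3 to 5 mm on where the knob and handle were, which was close enough for the grip and the press.

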